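Square up a pantry shelf batten with the T-square

TASK

Pick up the T-square and lay it on the shelf board with its blade flat on the board and its stock pressed lightly but squarely against the aluminium-trimmed front edge, at first with the blade a clear finger's width from the batten, on the wide free side of the board. Then slide it along that edge until the side of the blade presses lightly along the batten, and let go, leaving it flush against both with the board where it lay. Do not shove the board about or disturb the other things.

Things in the scene. Friction and masses are not known exactly. Their poses are not given: they have to be found in the camera images.
- square: T-square, 0.24 kg, in mm. Origin: stock inner face, blade centreline, blade underside; x to the blade tip, z up. Wooden stock x -28..0, y -75..75, z -14..5; aluminium blade x 0..170, y -25..25, z 0..5; black grip rib x 10..110, y -7..7, z 5..37. Centre of mass near x=35. It starts on the table rocked forward 5 degrees, on the stock's lower edge and the blade tip.
- stock_left (a point): point on the square's stock inner face, at (0, 70, -6) mm in the square's frame
- stock_right (a point): point on the square's stock inner face, at (0, -70, -6) mm in the square's frame
- blade_near (a point): point on the blade's -y side, at (40, -25, 2.5) mm in the square's frame
- blade_far (a point): point on the blade's -y side, at (150, -25, 2.5) mm in the square's frame
- board: pale plywood shelf board lying loose on the table, 200 mm deep (x) x 320 mm wide (y) x 18 mm thick. Origin: centre of its underside; x points away from the robot, z up, top at z=18. Its front edge (x=-100) is towards the robot.
- trim: aluminium strip, 8 x 320 x 16 mm, fixed along the board's front edge (its outer face is the board's front edge, x=-100 in the board's frame; its top lies 2 mm below the board's top). Origin: centre of its underside, axes as the board's.
- batten: dark wooden strip fixed across the top of the board, 140 mm long (x) x 24 mm wide (y) x 10 mm tall; its place along the board's y differs, on the -y half. Origin: centre of its underside, on the board's top; axes as the board's; the side to meet is its +y side (y=12), which faces the wide free part of the board. Its front end is 40 mm behind the board's front edge.
- tin: low food tin, 60 mm across, 55 mm tall, standing on the board beyond the batten (-y side); bystander, origin centre of underside
- mug: white mug, 82 mm across, 95 mm tall; bystander, origin centre of underside
- jar: amber jar, 72 mm across, 100 mm tall; bystander, origin centre of underside
- tape: grey tape measure, 65 x 40 x 60 mm; bystander, origin centre of underside
- driver: black-handled screwdriver, 190 mm long, lying; bystander
- grater: conical steel grater with a wooden handle, 100 mm across the foot, 220 mm tall; bystander, origin centre of underside
- container: clear food container with an orange lid, 138 x 178 x 67 mm; bystander, origin centre of underside
There are look-alikes about, which are no part of the job. Leave any pink look-alike of the square alone.

How it is judged:
By the outcome, as a careful person would: the job done as asked, in the order asked, and still so for the second after the job is handed in, with the robot touching nothing.
It also fails if it takes over 54 s, if anything falls off the work surface, if the arm or the gripper's body presses on something with over 40 N, if the wrist force passes 120 N, or if a joint passes its speed limit or range.

ROBOT

A 6-joint arm with a two-finger parallel gripper is mounted at the origin on the work surface. World frame = base frame: x ahead of the robot, y to its left, z up, the work surface at z = 0. Lengths are in m, angles in degrees, forces in N, time in s.
With the tool pointing down it reaches from about 0.25 to 0.85 m from the base axis. Payload 12.5 kg.
Tool frame: the origin (TCP) lies midway between the tips of the shut fingers; the grasp point (between the pads) lies 19 mm behind it; z points along the fingers, y is the line along which they close (so a half turn about z gives the same grasp; the last joint's range is limited). The gripper opens to 93 mm and grips with 3 to 60 N. Pads are 15 mm wide; open, the fingers measure 128 mm over their backs; the gripper's body (75 mm by 188 mm) begins 65 mm behind the grasp point.
Start: joints at [-73.43, 20.094, 94.641, -0, 65.266, -4.847], TCP at [0.201, -0.512, 0.219] pointing down, gripper open.
Joint ranges: [-157.81, 157.81], [-45, 120.19], [0.68, 151.7], [-89.99, 269.99], [4.06, 180], [-164.3, 164.3]. Speed limits (degrees/s): [127.2, 127.2, 159.86, 180, 180, 180].

INTERFACE

Orientations are given as [roll, pitch, yaw] about the fixed x, y, z axes, in that order (R = Rz(yaw) Ry(pitch) Rx(roll)).
In Python, from rig import robot gives the robot as it stands.
- The arm moves only by the tool drive_tool, never from a script. Its argument "commands" is a list that holds one entry, the list of rows, each a list of 5 numbers: the opening, from 0 (shut) to 1 (fully open), then the shift along the world's x, y, z in mm, then the turn about the world's z in degrees. In form: [[[hand, tx, ty, tz, twist], ...]]. A call has 1 to 12 rows; each row is the pose to reach, as a shift and turn from the pose commanded when the call began; what a row does not reach only later rows make up. A row lasts 1/8 s, in which the tool goes at most 62.5 mm and 10.7 degrees, less where a joint would pass 70% of its speed; a pose out of reach is approached as far as the arm can. A call with a gripper value outside its range is refused whole. The fingers move at their own pace and stop on an object; "squeeze" is the grip in N (left out, the last holds). Time passes only in rows, so rows that repeat a pose let the fingers close. It gives the time, the measured TCP pose, the force, the opening and the grip force at its end, in the units of the state.
- robot.sense(): the state, without advancing time (a new reading comes with each control period).
- robot.read_camera(name): name is "scene" or "side" or "wrist"; returns a dict with "image" (420x560x3 uint8, red, green, blue), "range_z" (420x560 float32, m along the optical axis (not along the pixel's ray), 0 where there is no reading), "vfov" (degrees; the focal length in pixels is half the picture's height over the tangent of half this angle, whatever the lens; pixels are square), "cx", "cy" (the principal point, pixels), "D" ([k1, k2, p1, p2, k3] as OpenCV has them; the pictures are not rectified), "position" and "orientation" of the camera in the world. Camera axes: x right, y up, looking along -z (the intrinsics and any distortion apply to the point x, -y, -z); pixel columns grow to the right and rows downward; lengths in m; the calibration is good to about 2 mm. A picture is of the moment at which its call begins.
- robot.job_done(): hands the job in; it is judged then, once.
Trained networks look in a picture, given as the dict that the camera call returned (one of the last four; its "shot" number tells which), for a name from the list of things; names that differ only in an ending like _2 or _b are one class to them, and where a whole thing is asked for, a point or a joint stands for the part that bears it (a point fixed in the world has none). Each returns a list of dicts, best first, with "confidence" (0 to 1); they miss things now and then, are a little off and sometimes report something else, mostly with a low value. They report only what shows in the picture. A call takes as long as a camera call. They do not tell look-alikes from the thing itself.
- robot.silhouettes(picture, target): "region" (420x560 bool, what is visible of it) and "bbox" ([left, top, right, bottom] in pixels, round what is visible of it).
- robot.spot_point(picture, target): "location" ([column, row] in pixels: a listed point, or the origin of a listed thing).
The state is a dict: "clock": time; "joint_positions": joint angles; "qvel": joint speeds; "joint_torque": joint torques, N m; "ee_pos": TCP position; "eef_rot": TCP orientation; "contact_force": force on the tool from outside, world axes, zero at the start; "ft_torque": the same for the moment, N m; "width": opening from 0.0 (shut) to 1.0 (fully open); "finger_force": force on a finger pad.
Only numpy, scipy, OpenCV 4.12 (cv2) and the standard library are available. Lean on these libraries where they do the work, as an engineer would, in place of code of your own. Each camera call takes 0.05 s, during which the arm holds its last target. There are 200 camera calls.

## Working session

There is one attempt and no reset: what is moved stays moved. The work goes in short steps, Python scripts to look and compute and a tool call to move; the robot and the scene stay as the last step left them, time stands still between calls to the robot, and variables do not carry over. Pictures are saved under pics/ and viewed, at most 10 in all, crops included, and the job is handed in when it is done.

Besides the shell and the picture viewer there is one more tool, called by a JSON object that holds its "name" and its "arguments". drive_tool: Moves the arm, as the interface text tells. Its arguments: {"type":"object","properties":{"commands":{"type":"array","items":{"type":"array","items":{"type":"array","items":{"type":"number"}}}},"squeeze":{"type":"number"}},"required":["commands"]}

```bash
ls; mkdir -p pics; cat > h.py <<'E'
import numpy as np, cv2
from rig import robot
from scipy.spatial.transform import Rotation as R
def K(p):
    f=p["image"].shape[0]/2/np.tan(np.radians(p["vfov"]/2)); return np.array([[f,0,p["cx"]],[0,f,p["cy"]],[0,0,1]])
def Rc(p):
    o=np.array(p["orientation"],float)
    return o if o.shape==(3,3) else (R.from_euler('xyz',o,degrees=True).as_matrix() if o.size==3 else R.from_quat(o).as_matrix())
def rays(p,px):
    u=cv2.undistortPoints(np.array(px,float).reshape(-1,1,2),K(p),np.array(p["D"],float)).reshape(-1,2)
    return np.c_[u[:,0],-u[:,1],-np.ones(len(u))]@Rc(p).T
def onz(p,px,z):
    d=rays(p,px); c=np.array(p["position"]); return c+d*((z-c[2])/d[:,2])[:,None]
def cloud(p,mask=None):
    r=p["range_z"]; m=r>0
    if mask is not None: m&=mask
    v,u=np.nonzero(m); return np.array(p["position"])+rays(p,np.c_[u,v])*r[v,u][:,None]
def proj(p,X):
    X=(np.array(X,float).reshape(-1,3)-p["position"])@Rc(p)
    return cv2.projectPoints(X*[1,-1,-1],np.zeros(3),np.zeros(3),K(p),np.array(p["D"],float))[0].reshape(-1,2)
def tri(a,pa,b,pb):
    da,db=rays(a,[pa])[0],rays(b,[pb])[0]; ca,cb=np.array(a["position"]),np.array(b["position"])
    s=np.linalg.lstsq(np.c_[da,-db],cb-ca,rcond=None)[0]; A,B=ca+s[0]*da,cb+s[1]*db
    return (A+B)/2,np.linalg.norm(A-B)
def save(n,p): cv2.imwrite("pics/"+n,cv2.cvtColor(p["image"],cv2.COLOR_RGB2BGR))
E
python3 - <<'E'
from h import *
for n in("scene","side","wrist"):
    p=robot.read_camera(n); save(n+"0.png",p); print(n,p["position"],p["orientation"],p["vfov"],p["D"])
    if n=="wrist":continue
    for t in("square","board","batten","trim","tin"):
        for d in robot.silhouettes(p,t)[:3]:
            c=cloud(p,d["region"]); print(t,round(d["confidence"],2),d["bbox"],d["region"].sum(),np.median(c,0).round(3) if len(c) else None)
    for t in("square","stock_left","stock_right","blade_near","blade_far","board","batten","trim"):
        print(t,[(round(d["confidence"],2),np.round(d["location"],1).tolist()) for d in robot.spot_point(p,t)[:3]])
E
```

```text
pics
scene [ 1.16169782 -0.81344138  1.10287685] [44.73911231  1.13934613 35.52927234] 45.04365098656746 [-0.07514884  0.          0.          0.          0.        ]
square 0.76 [298.8, 142.0, 360.3, 171.5] 876 [0.517 0.321 0.016]
square 0.73 [218.1, 117.3, 274.2, 155.5] 855 [0.219 0.276 0.015]
board 0.72 [370.7, 164.0, 397.2, 200.2] 804 [0.734 0.274 0.067]
board 0.68 [204.0, 221.5, 325.4, 325.1] 6374 [ 0.631 -0.158  0.016]
batten 0.91 [247.0, 259.1, 293.0, 284.9] 424 [ 0.647 -0.173  0.024]
batten 0.47 [339.2, 97.0, 392.6, 142.1] 1746 [0.54  0.538 0.064]
trim 0.8 [205.7, 219.2, 265.3, 301.7] 161 [ 0.548 -0.258  0.014]
tin 0.67 [249.5, 289.2, 273.8, 318.8] 617 [ 0.7   -0.28   0.069]
tin 0.42 [205.9, 217.5, 325.6, 326.4] 6496 [ 0.631 -0.158  0.015]
square [(0.86, [309.9, 154.9]), (0.57, [259.5, 126.7])]
stock_left [(0.92, [272.2, 137.1]), (0.73, [315.7, 143.7])]
stock_right [(0.59, [250.1, 120.8]), (0.56, [304.5, 169.0])]
blade_near [(0.7, [322.8, 163.1]), (0.59, [247.6, 128.9])]
blade_far [(0.79, [222.5, 142.6]), (0.67, [304.9, 174.4]), (0.62, [353.1, 172.6])]
board [(0.94, [270.6, 2
[... 694 characters left out ...]
.686 -0.252  0.059]
square [(0.86, [265.7, 285.7]), (0.83, [365.8, 317.6]), (0.26, [263.1, 263.2])]
stock_left [(0.94, [335.5, 304.1]), (0.88, [272.8, 313.8])]
stock_right [(0.95, [398.2, 333.6]), (0.88, [268.7, 263.7]), (0.47, [246.4, 140.3])]
blade_near [(0.81, [250.1, 277.5]), (0.67, [385.1, 305.9]), (0.56, [344.2, 147.2])]
blade_far [(0.73, [402.6, 275.7]), (0.71, [205.5, 285.0])]
board [(0.9, [255.2, 160.8]), (0.53, [265.1, 263.2])]
batten [(0.77, [252.1, 153.8])]
trim [(0.78, [282.2, 163.9]), (0.18, [167.9, 256.1])]
wrist [ 0.26288103 -0.48826347  0.38387544] [-1.41794747e+01 -5.69389455e-02 -6.85981480e+01] 68.6427184806054 [-0.01735597  0.          0.          0.          0.        ]
```

```bash
python3 - <<'E'
import cv2
a=cv2.imread("pics/scene0.png");b=cv2.imread("pics/side0.png")
c=cv2.resize(a[80:345,140:460],None,fx=2.2,fy=2.2,interpolation=cv2.INTER_CUBIC);cv2.imwrite("pics/sc1.png",c)
c=cv2.resize(b[90:370,130:480],None,fx=2.1,fy=2.1,interpolation=cv2.INTER_CUBIC);cv2.imwrite("pics/sd1.png",c)
E
```

```text
(no output)
```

View pics/sc1.png

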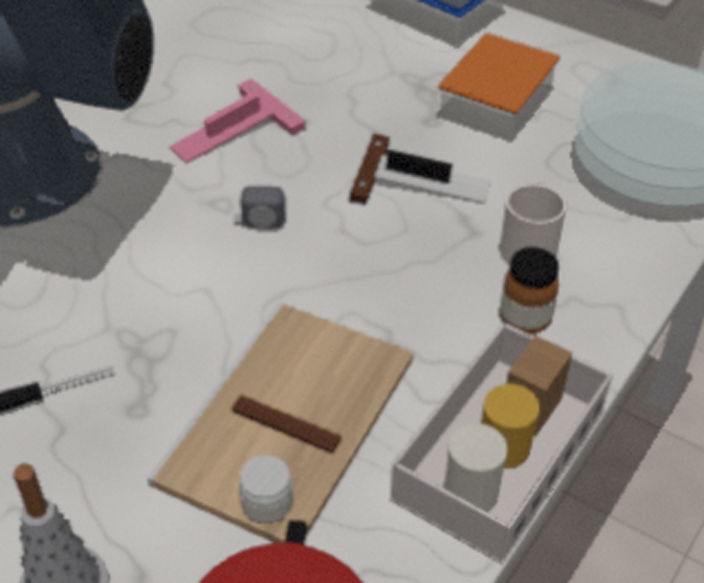

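View pics/sd1.png

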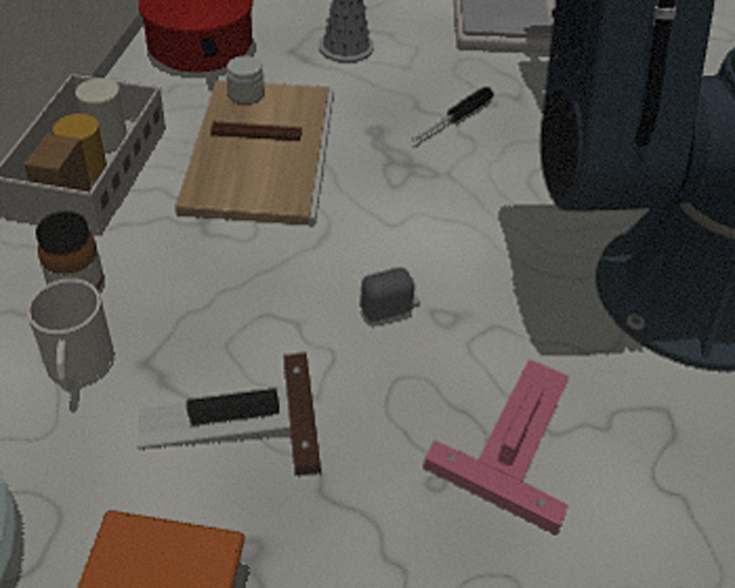

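The real T-square has a brown stock, silver blade and black rib, and sits at scene px (308,157) / side px (266,286). The possible mistakes are the pink look-alike at scene (245,130) / side (366,318), the batten at scene (268,270), and the screwdriver at the left. The brown and silver one fits the description.

```bash
python3 - <<'E'
from h import *
a=robot.read_camera("scene");b=robot.read_camera("side")
S=dict(o=[309.9,154.9],l=[315.7,143.7],r=[304.5,169],n=[322.8,163.1],f=[353.1,172.6])
T=dict(o=[265.7,285.7],l=[272.8,313.8],r=[268.7,263.7],n=[250.1,277.5],f=[205.5,285.0])
P={k:tri(a,S[k],b,T[k]) for k in S}
for k,(x,e) in P.items(): print(k,x.round(4),round(e,4))
print(tri(a,[270.6,271.4],b,[255.2,160.8]),"batten",tri(a,[267.9,270.5],b,[252.1,153.8]))
d=P['l'][0]-P['r'][0];print("yaw lr",np.degrees(np.arctan2(-d[0],d[1])))
d=P['f'][0]-P['n'][0];print("yaw nf",np.degrees(np.arctan2(d[1],d[0])))
for p,n,i in((a,"scene",1),(b,"side",0)):
    m=robot.silhouettes(p,"board"); m=max(m,key=lambda d:d["region"].sum())["region"]
    X=cloud(p,m); X=X[(X[:,2]>.01)&(X[:,2]<.035)]; r=cv2.minAreaRect((X[:,:2]*1000).astype(np.float32)); print(n,r,X[:,2].mean())
    for t in("mug","jar","tape","grater","container","tin"):
        s=robot.silhouettes(p,t)
        if s: X=cloud(p,s[0]["region"]); print(t,round(s[0]["confidence"],2),np.percentile(X,[5,95],0).round(3).tolist())
s=robot.sense(); print(s["ee_pos"],s["eef_rot"],s["width"],s["contact_force"],s["clock"])
w=robot.read_camera("wrist"); T=R.from_euler('xyz',s["eef_rot"],degrees=True).as_matrix(); print("cam in tool",T.T@(w["position"]-s["ee_pos"]))
E
```

```text
o [0.4663 0.31   0.0139] 0.0096
l [0.439  0.3773 0.0071] 0.0036
r [0.4815 0.2442 0.0074] 0.0018
n [0.5159 0.2984 0.0114] 0.0055
f [ 0.6165  0.332  -0.0054] 0.0003
(array([ 0.63119291, -0.15366614, -0.00103572]), np.float64(0.007127356592201812)) batten (array([ 0.63867558, -0.16568629,  0.01924117]), np.float64(0.004252038966884509))
yaw lr 17.7169169563752
yaw nf 18.478463655105042
scene ((631.8095703125, -151.70314025878906), (200.28518676757812, 323.8351745605469), 7.4691033363342285) 0.0160930724702312
mug 0.68 [[0.701, 0.243, 0.014], [0.777, 0.324, 0.093]]
jar 0.88 [[0.769, 0.136, 0.016], [0.826, 0.188, 0.099]]
tape 0.88 [[0.367, 0.096, 0.006], [0.42, 0.136, 0.058]]
grater 0.74 [[0.547, -0.518, -0.001], [0.605, -0.448, 0.202]]
container 0.91 [[0.469, 0.486, 0.005], [0.596, 0.65, 0.069]]
tin 0.67 [[0.672, -0.299, 0.028], [0.72, -0.252, 0.074]]
side ((632.072021484375, -152.60284423828125), (200.35308837890625, 327.805908203125), 7.684792995452881) 0.017443149272610693
mug 0.79 [[0.698, 0.247, 0.012], [0.773, 0.34, 0.094]]
jar 0.82 [[0.757, 0.148, 0.024], [0.818, 0.207, 0.101]]
tape 0.9 [[0.356, 0.1, 0.004], [0.412, 0.152, 0.06]]
grater 0.87 [[0.529, -0.478, 0.004], [0.592, -0.438, 0.195]]
container 0.87 [[0.465, 0.497, 0.063], [0.589, 0.634, 0.068]]
tin 0.68 [[0.663, -0.295, 0.016], [0.716, -0.241, 0.073]]
[ 0.20084673 -0.51201362  0.21863243] [ 1.79998997e+02 -8.65882239e-04  2.14146506e+01] 0.9984480110653043 [ 0.19248685 -0.02757618  0.31053255] 2.25
cam in tool [ 0.06642574  0.00054194 -0.1652421 ]
```

{"name": "drive_tool", "arguments": {"commands": [[[1, 35, 45, 30, 0], [1, 70, 90, 60, 0], [1, 105, 135, 80, 0], [1, 140, 180, 80, 0], [1, 175, 225, 80, 0], [1, 210, 270, 80, 0], [1, 245, 315, 80, -4], [1, 280, 360, 80, -4], [1, 310, 400, 80, -4], [1, 310, 400, 80, -4], [1, 310, 400, 80, -4]]]}}

```text
clock: 3.68
ee_pos: [0.5106, -0.1123, 0.2985]
eef_rot: [180.0, 0.0, 17.4]
contact_force: [0.5, 0.0, -0.5]
width: 1.001
finger_force: 0.0
```

```bash
python3 - <<'E'
from h import *
s=robot.sense(); print(s["ee_pos"],s["eef_rot"],s["clock"])
w=robot.read_camera("wrist"); save("w1.png",w); print(w["position"],w["orientation"])
np.savez("w1.npz",**{k:np.array(v) for k,v in w.items()})
for t in("board","batten","trim","tin"):
    for d in robot.silhouettes(w,t)[:2]:
        X=cloud(w,d["region"]); r=cv2.minAreaRect((X[:,:2]*1000).astype(np.float32)); print(t,round(d["confidence"],2),d["bbox"],r,np.percentile(X[:,2],[5,50,95]).round(4))
    print(t,[(round(d["confidence"],2),np.round(d["location"],1).tolist()) for d in robot.spot_point(w,t)[:3]])
E
```

```text
[ 0.51056454 -0.11227251  0.29852518] [1.79997819e+02 2.50022498e-02 1.74362426e+01] 3.675
[ 0.57421003 -0.0929272   0.46373907] [-1.41998012e+01 -5.84966590e-02 -7.25785986e+01]
board 0.61 [209.2, 4.3, 465.1, 195.2] ((630.9921264648438, -157.35348510742188), (209.17822265625, 334.53497314453125), 7.744510650634766) [0.0157 0.0173 0.0265]
board [(0.7, [329.5, 109.5])]
batten 0.71 [332.0, 43.5, 371.9, 153.2] ((642.5897216796875, -173.95639038085938), (143.64773559570312, 27.01066017150879), 7.178516864776611) [0.024  0.0272 0.0287]
batten [(0.66, [348.4, 100.1])]
trim 0.65 [212.2, 152.1, 424.3, 194.3] ((532.761962890625, -168.31976318359375), (13.27287483215332, 328.7042236328125), 7.5321221351623535) [0.0015 0.0154 0.0173]
trim [(0.72, [319.8, 170.1])]
tin 0.84 [408.8, 60.8, 476.0, 112.3] ((686.75634765625, -271.5768127441406), (57.640663146972656, 57.94409942626953), 0.2663683295249939) [0.0326 0.0718 0.0736]
tin [(0.68, [428.5, 91.2])]
```

View pics/w1.png

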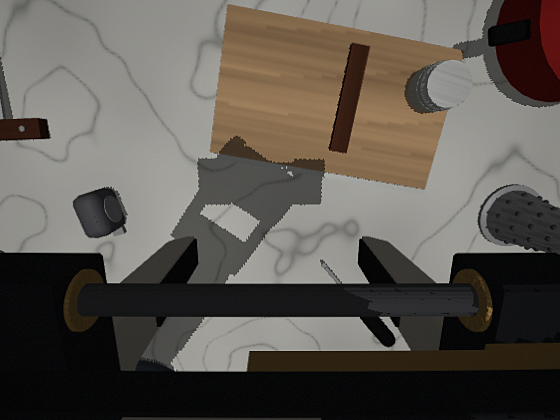

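The wrist view shows the board with corners at (228,5), (463,47), (425,188) and (210,152), the batten at (350,98) and the tin at (440,85). The real square's stock is at (20,130) on the left. Next I'll refine the board edges and compute the grasp approach.

```bash
python3 - <<'E'
from h import *
w=robot.read_camera("wrist")
def rect(m,z):
    m=cv2.morphologyEx(m.astype(np.uint8),cv2.MORPH_OPEN,np.ones((3,3)))
    v,u=np.nonzero(m); X=onz(w,np.c_[u,v],z)[:,:2]*1000; return cv2.minAreaRect(X.astype(np.float32))
bt=robot.silhouettes(w,"batten")[0]["region"]; print("batten",rect(bt,.028))
bd=robot.silhouettes(w,"board")[0]["region"]|bt
print("board",rect(bd,.018)); 
# front edge: lowest board/trim pixel per column
tr=robot.silhouettes(w,"trim")[0]["region"]; m=bd|tr
c=np.array([(u,np.nonzero(m[:,u])[0].max()+.5) for u in range(225,415)]); X=onz(w,c,.016)[:,:2]*1000
l=cv2.fitLine(X.astype(np.float32),cv2.DIST_HUBER,0,.01,.01).ravel(); print("front edge",l,"yaw",np.degrees(np.arctan2(l[0],-l[1])))
u=np.array([np.cos(np.radians(7.5)),np.sin(np.radians(7.5))]); print("edge along u",np.percentile(X@u,[2,25,50,75,98]))
v=np.array([-u[1],u[0]])
# batten +y side: leftmost batten pixel per row
c=np.array([(np.nonzero(bt[r])[0].min()-.5,r) for r in range(55,145)]); Y=onz(w,c,.028)[:,:2]*1000
l=cv2.fitLine(Y.astype(np.float32),cv2.DIST_HUBER,0,.01,.01).ravel(); print("batten side yaw",np.degrees(np.arctan2(l[1],l[0])),"along v",np.percentile(Y@v,[2,25,50,75,98]))
E
```

```text
batten ((640.8113403320312, -172.33119201660156), (139.34442138671875, 26.769973754882812), 7.092301845550537)
board ((628.1286010742188, -154.9178924560547), (202.59019470214844, 322.2063903808594), 7.764941692352295)
front edge [ 1.2869845e-01 -9.9168378e-01  5.2956592e+02 -1.7230750e+02] yaw 7.3943872
edge along u [501.14588519 502.11699681 502.56234687 503.00557323 503.65412852]
batten side yaw 7.1808968 along v [-242.37511054 -241.90397894 -241.56478753 -241.2007593  -240.34061608]
```

{"name": "drive_tool", "arguments": {"commands": [[[1, 0, 60, 0, 0], [1, 0, 120, 0, 0], [1, 0, 180, 0, 0], [1, -10, 240, -10, 0], [1, -20, 300, -20, 0], [1, -25, 350, -20, 0], [1, -25, 380, -20, 0], [1, -25, 380, -20, 0], [1, -25, 380, -20, 0]]]}}

```text
clock: 5.45
ee_pos: [0.4859, 0.2673, 0.2785]
eef_rot: [180.0, 0.0, 17.4]
contact_force: [0.5, 0.7, 0.0]
width: 0.997
finger_force: 0.0
```

```bash
python3 - <<'E'
from h import *
s=robot.sense(); print(s["ee_pos"],s["eef_rot"],s["clock"],s["joint_positions"])
w=robot.read_camera("wrist"); save("w2.png",w)
for t in("square","stock_left","stock_right","blade_near","blade_far"):
    print(t,[(round(d["confidence"],2),np.round(d["location"],1).tolist()) for d in robot.spot_point(w,t)[:3]])
for d in robot.silhouettes(w,"square")[:2]:
    X=cloud(w,d["region"]); print(d["bbox"],cv2.minAreaRect((X[:,:2]*1000).astype(np.float32)))
    rib=X[X[:,2]>.026]; print("rib",len(rib),cv2.minAreaRect((rib[:,:2]*1000).astype(np.float32)),np.percentile(rib[:,2],[5,50,95]))
    hi=rib[:,:2]; print(hi.mean(0)); l=cv2.fitLine((hi*1000).astype(np.float32),cv2.DIST_HUBER,0,.01,.01).ravel(); print(np.degrees(np.arctan2(l[1],l[0])))
E
```

```text
[0.48586792 0.26732671 0.27853008] [1.79983930e+02 1.65378499e-02 1.74102717e+01] 5.45 [ 2.40168935e+01  1.74532241e+01  8.96252192e+01 -1.47075491e-02
  7.29398342e+01  9.66109366e+01]
square [(0.87, [244.9, 178.2]), (0.56, [190.4, 319.6])]
stock_left [(0.87, [217.7, 282.0])]
stock_right [(0.79, [169.6, 350.7]), (0.72, [298.4, 179.4])]
blade_near [(0.85, [265.0, 155.6]), (0.85, [205.2, 342.6])]
blade_far [(0.67, [261.1, 72.0])]
[190.6, 53.1, 300.6, 207.3] ((531.2942504882812, 327.8812255859375), (205.45053100585938, 158.6565704345703), 16.8502254486084)
rib 990 ((524.8005981445312, 326.5563659667969), (99.88932800292969, 14.309172630310059), 19.25988006591797) [0.03510034 0.0444793  0.04884232]
[0.52556115 0.32598699]
19.527668
[151.6, 272.3, 276.8, 368.4] ((309.2618103027344, 249.70669555664062), (180.61135864257812, 367.76092529296875), 75.90312194824219)
rib 990 ((344.3099365234375, 296.635986328125), (324.4784851074219, 89.38568878173828), 9.685235977172852) [0.02786604 0.04230146 0.04844273]
[0.21868138 0.27546804]
72.55511
```

View pics/w2.png

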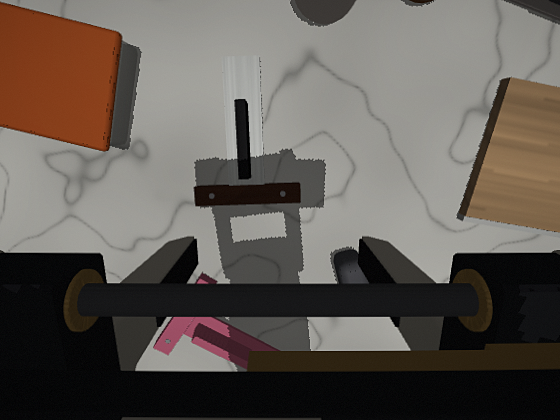

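This confirms the choice: brown stock at (247,195), silver blade up to (245,57), black rib at (242,138). The pink one is at (210,320). I'll move above the rib, re-measure from there, then grasp.

{"name": "drive_tool", "arguments": {"commands": [[[1, 12, 25, -50, 1.6], [1, 25, 54, -90, 1.6], [1, 25, 54, -118, 1.6], [1, 25, 54, -118, 1.6]]]}}

```text
clock: 6.3
ee_pos: [0.5099, 0.3215, 0.1588]
eef_rot: [180.0, 0.2, 19.0]
contact_force: [-0.5, -0.1, -0.1]
width: 0.996
finger_force: 0.0
```

```bash
python3 - <<'E'
from h import *
s=robot.sense(); print(s["ee_pos"],s["eef_rot"],s["clock"])
w=robot.read_camera("wrist"); save("w3.png",w)
for t in("square","stock_left","stock_right","blade_near","blade_far"):
    print(t,[(round(d["confidence"],2),np.round(d["location"],1).tolist()) for d in robot.spot_point(w,t)[:2]])
d=robot.silhouettes(w,"square")[0]; X=cloud(w,d["region"]); print(d["bbox"],d["confidence"],cv2.minAreaRect((X[:,:2]*1000).astype(np.float32)))
g=w["image"].sum(2)<130
rib=cloud(w,d["region"]&g); rib=rib[rib[:,2]>.033]; r=cv2.minAreaRect((rib[:,:2]*1000).astype(np.float32)); print("rib",len(rib),r,np.percentile(rib[:,2],[5,50,95]))
E
```

```text
[0.50993149 0.32145341 0.15875382] [179.96415832   0.23123653  19.01899826] 6.3
square [(0.96, [275.3, 236.5])]
stock_left [(0.85, [235.5, 360.4]), (0.78, [208.6, 236.0])]
stock_right [(0.63, [342.5, 242.1])]
blade_near [(0.85, [303.0, 203.4]), (0.75, [48.0, 98.6])]
blade_far [(0.67, [300.5, 90.5])]
[203.5, 64.9, 347.4, 265.3] 0.84 ((529.2540893554688, 328.51177978515625), (207.93289184570312, 150.27810668945312), 19.447059631347656)
rib 1624 ((525.220947265625, 326.7698974609375), (98.58687591552734, 13.8571138381958), 19.189525604248047) [0.04115055 0.04484277 0.04884733]
```

View pics/w3.png

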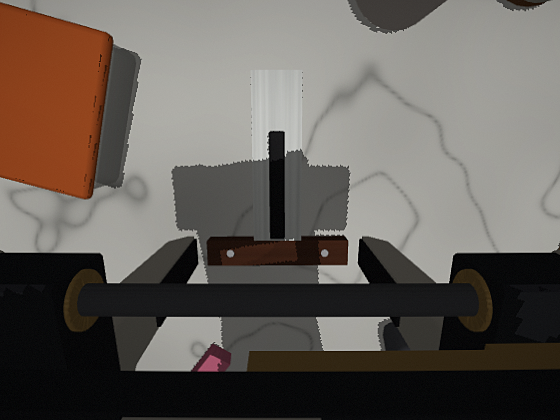

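The picture shows the square centred below the fingers, with the rib at columns 269–285 and the stock at row 250. Both views agree on the rib at (525,327) mm and yaw 19.2°, so I'll descend and grip.

{"name": "drive_tool", "arguments": {"commands": [[[1, 0, 0, -40, 0.2], [1, 0, 0, -80, 0.2], [1, 0, 0, -115, 0.2], [1, 0, 0, -130, 0.2], [1, 0, 0, -138, 0.2], [1, 0, 0, -138, 0.2], [0, 0, 0, -138, 0.2], [0, 0, 0, -138, 0.2], [0, 0, 0, -138, 0.2], [0, 0, 0, -138, 0.2], [0, 0, 0, -138, 0.2]]], "squeeze": 25}}

```text
clock: 8.02
ee_pos: [0.5108, 0.322, 0.0226]
eef_rot: [-180.0, 0.0, 19.2]
contact_force: [-0.3, 0.5, -0.3]
width: 0.512
finger_force: 0.0
```

{"name": "drive_tool", "arguments": {"commands": [[[0, 0, 0, 0, 0], [0, 0, 0, 0, 0], [0, 0, 0, 0, 0], [0, 0, 0, 0, 0], [0, 0, 0, 0, 0], [0, 0, 0, 0, 0]]]}}

```text
clock: 8.78
ee_pos: [0.5108, 0.322, 0.0226]
eef_rot: [180.0, 0.0, 19.2]
contact_force: [-0.6, 0.4, 0.0]
width: 0.149
finger_force: 25.0
```

{"name": "drive_tool", "arguments": {"commands": [[[0, 0, 0, 20, 0], [0, 0, 0, 60, 0], [0, 0, 0, 110, 0], [0, 5, -25, 130, 0], [0, 10, -65, 130, -2], [0, 15, -105, 130, -4], [0, 20, -145, 130, -6], [0, 25, -185, 130, -8], [0, 30, -225, 130, -10], [0, 35, -265, 130, -11.8], [0, 38, -305, 130, -11.8], [0, 40, -345, 130, -11.8]]]}}

```text
clock: 10.28
ee_pos: [0.5509, -0.0243, 0.1538]
eef_rot: [180.0, -0.1, 7.4]
contact_force: [1.1, 0.7, -2.5]
width: 0.147
finger_force: 25.0
```

{"name": "drive_tool", "arguments": {"commands": [[[0, 2, -35, 0, 0], [0, 4, -70, -10, 0], [0, 5, -96, -30, 0], [0, 5, -96, -50, 0], [0, 5, -96, -60, 0], [0, 5, -96, -60, 0], [0, 5, -96, -60, 0]]]}}

```text
clock: 11.15
ee_pos: [0.5564, -0.1188, 0.0936]
eef_rot: [180.0, -0.1, 7.4]
contact_force: [0.2, 0.8, -2.9]
width: 0.15
finger_force: 25.0
```

```bash
cat > look.py <<'E'
from h import *
import sys
s=robot.sense(); print(np.round(s["ee_pos"],4),np.round(s["eef_rot"],2),"t",s["clock"],"F",np.round(s["contact_force"],1),"w",round(s["width"],3))
w=robot.read_camera("wrist"); save(sys.argv[1],w)
for t in("square","stock_left","stock_right","blade_near","blade_far"):
    print(t,[(round(d["confidence"],2),np.round(d["location"],1).tolist()) for d in robot.spot_point(w,t)[:2]])
for t in("square","board","batten","trim"):
    for d in robot.silhouettes(w,t)[:1]: print(t,round(d["confidence"],2),d["bbox"],d["region"].sum())
E
python3 look.py w4.png
```

```text
[ 0.5564 -0.1188  0.0936] [ 1.7997e+02 -7.0000e-02  7.4500e+00] t 11.15 F [ 0.2  0.8 -2.9] w 0.15
square [(0.85, [274.1, 312.6])]
stock_left [(0.44, [320.3, 257.5])]
stock_right []
blade_near [(0.65, [320.9, 257.9])]
blade_far [(0.66, [323.2, 64.0])]
square 0.68 [230.4, 23.1, 324.2, 353.8] 21614
board 0.9 [113.5, 4.3, 560.0, 253.2] 77351
batten 0.69 [344.7, 8.7, 386.7, 211.4] 6956
trim 0.96 [145.5, 238.4, 517.1, 253.3] 2732
```

View pics/w4.png

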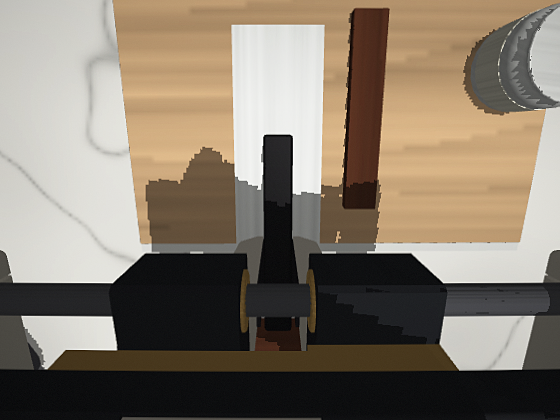

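The wrist view shows the blade at columns 232–324 nearly parallel to the batten (left side at column ≈346), with the trim edge at row ≈248. Next I'll measure the relative yaw and the distances.

```bash
cat > meas.py <<'E'
from h import *
w=robot.read_camera("wrist"); s=robot.sense(); tc=np.array(s["ee_pos"])*1000; yaw=np.radians(s["eef_rot"][2])
u=np.array([np.cos(yaw),np.sin(yaw)]);v=np.array([-u[1],u[0]])
P=np.full(w["range_z"].shape+(3,),np.nan); m=w["range_z"]>0; P[m]=cloud(w)*1000
def line(px,z,name,ax):
    X=onz(w,px,z/1000)[:,:2]*1000-tc[:2] if np.isscalar(z) else P[np.round(px[:,1]).astype(int),np.round(px[:,0]).astype(int),:2]-tc[:2]
    A=np.c_[X@u,X@v]; A=A[np.isfinite(A).all(1)]
    a,b=(0,1) if ax==0 else (1,0)
    for _ in range(4):
        k=np.polyfit(A[:,a],A[:,b],1); r=A[:,b]-np.polyval(k,A[:,a]); A=A[abs(r)<2*r.std()+1e-6]
    print(name,"slope deg",round(np.degrees(np.arctan(k[0])),2),"at0",round(k[1],2),"range",A[:,a].min().round(),A[:,a].max().round(),"sd",round(r.std(),2))
bt=robot.silhouettes(w,"batten")[0]["region"]; bd=robot.silhouettes(w,"board")[0]["region"]; tr=robot.silhouettes(w,"trim")[0]["region"]; sq=robot.silhouettes(w,"square")[0]["region"]
rows=[r for r in range(25,200) if bt[r].any()]
line(np.array([(np.nonzero(bt[r])[0].min()-.5,r) for r in rows]),28,"batten side",0)
rows=[r for r in range(40,170) if sq[r].any()]
L=np.array([(np.nonzero(sq[r])[0].min()+1,r) for r in rows]);Rr=np.array([(np.nonzero(sq[r])[0].max()-1,r) for r in rows])
line(L,None,"blade left",0); line(Rr,None,"blade right",0)
print("blade top z along",[P[r,int((L[i,0]*.8+Rr[i,0]*.2)),2].round(1) for i,r in enumerate(rows) if r%30==10])
c=[(x,np.nonzero((bd|tr)[:,x])[0].max()+.5) for x in range(150,515) if (bd|tr)[:,x].any() and not 225<x<335]
line(np.array(c),16,"front edge",1)
print("board top z",np.nanmedian(P[60:120,150:220,2]),"tc",tc.round(1),"F",np.round(s["contact_force"],1),"t",s["clock"])
E
python3 meas.py
```

```text
batten side slope deg 0.06 at0 -50.49 range 16.0 135.0 sd 0.21
blade left slope deg 0.31 at0 23.04 range 45.0 114.0 sd 0.2
blade right slope deg -0.45 at0 -24.38 range 45.0 114.0 sd 0.2
blade top z along [np.float64(75.2), np.float64(76.6), np.float64(78.1), np.float64(78.6), np.float64(79.6)]
front edge slope deg -0.15 at0 -32.04 range -202.0 107.0 sd 0.42
board top z 17.107872239042475 tc [ 555.8 -119.    92.6] F [-0.2  0.9 -2.7] t 11.7
```

{"name": "drive_tool", "arguments": {"commands": [[[0, 0, 0, -20, 0.2], [0, 0, 0, -38, 0.2], [0, 0, 0, -46, 0.2], [0, 0, 0, -49, 0.2], [0, 0, 0, -49, 0.2]]], "squeeze": 12}}

```text
clock: 12.52
ee_pos: [0.556, -0.119, 0.0438]
eef_rot: [180.0, -0.0, 7.6]
contact_force: [-0.2, -0.6, -2.4]
width: 0.148
finger_force: 12.0
```

{"name": "drive_tool", "arguments": {"commands": [[[0, 0, 0, -2, 0], [0, 0, 0, -4, 0], [0, 0, 0, -6, 0]]], "squeeze": 8}}

```text
clock: 12.9
ee_pos: [0.5559, -0.119, 0.0377]
eef_rot: [180.0, -0.0, 7.6]
contact_force: [-1.5, -0.2, -1.5]
width: 0.143
finger_force: 8.0
```

{"name": "drive_tool", "arguments": {"commands": [[[0, 0, 0, -2, 0], [0, 0, 0, -4, 0], [0, 0, 0, -5, 0], [0, 0, 0, -5, 0]]], "squeeze": 6}}

```text
clock: 13.4
ee_pos: [0.5558, -0.119, 0.0325]
eef_rot: [-180.0, 0.0, 7.6]
contact_force: [-0.8, 0.8, -2.7]
width: 0.147
finger_force: 6.0
```

```bash
python3 meas.py
```

```text
batten side slope deg 0.12 at0 -50.02 range 29.0 118.0 sd 0.18
blade left slope deg -0.14 at0 23.61 range 45.0 112.0 sd 0.17
blade right slope deg -0.24 at0 -24.82 range 45.0 112.0 sd 0.18
blade top z along [np.float64(23.1), np.float64(22.2), np.float64(22.9), np.float64(23.1), np.float64(22.9)]
front edge slope deg 5.54 at0 -10.82 range -156.0 80.0 sd 6.22
board top z 17.159733783568456 tc [ 555.9 -119.    32.6] F [ 0.3  0.1 -2.5] t 13.45
```

{"name": "drive_tool", "arguments": {"commands": [[[0, 0, 0, -1, 0.2], [0, 0, 0, -1, 0.2]]]}}

```text
clock: 13.9
ee_pos: [0.5559, -0.119, 0.0316]
eef_rot: [180.0, -0.0, 7.8]
contact_force: [-0.4, -0.8, -2.7]
width: 0.149
finger_force: 6.0
```

{"name": "drive_tool", "arguments": {"commands": [[[0, 0, 0, -1, 0], [0, 0, 0, -1, 0]]]}}

```text
clock: 14.15
ee_pos: [0.5559, -0.119, 0.0307]
eef_rot: [-180.0, 0.0, 7.8]
contact_force: [-0.7, -1.0, -2.0]
width: 0.149
finger_force: 6.0
```

```bash
python3 meas.py; python3 - <<'E'
from h import *
for n in("side","scene"):
    p=robot.read_camera(n); save(n+"2.png",p)
    q=proj(p,[[.53,-.12,.02]])[0].astype(int); print(n,q)
    x,y=q; im=cv2.imread("pics/"+n+"2.png")[max(0,y-60):y+60,max(0,x-65):x+65]
    cv2.imwrite("pics/"+n+"2c.png",cv2.resize(im,None,fx=3,fy=3,interpolation=cv2.INTER_CUBIC))
a=[cv2.imread(f"pics/{n}2c.png") for n in("side","scene")]; h=min(i.shape[0] for i in a)
cv2.imwrite("pics/both2.png",np.hstack([i[:h] for i in a]))
E
```

```text
side [282 167]
scene [247 242]Traceback (most recent call last):
  File "meas.py", line 12, in <module>
    bt=robot.silhouettes(w,"batten")[0]["region"]; bd=robot.silhouettes(w,"board")[0]["region"]; tr=robot.silhouettes(w,"trim")[0]["region"]; sq=robot.silhouettes(w,"square")[0]["region"]
                                                                                                                                                 ~~~~~~~~~~~~~~~~~~~~~~~~~~~~~^^^
IndexError: list index out of range
```

View pics/both2.png

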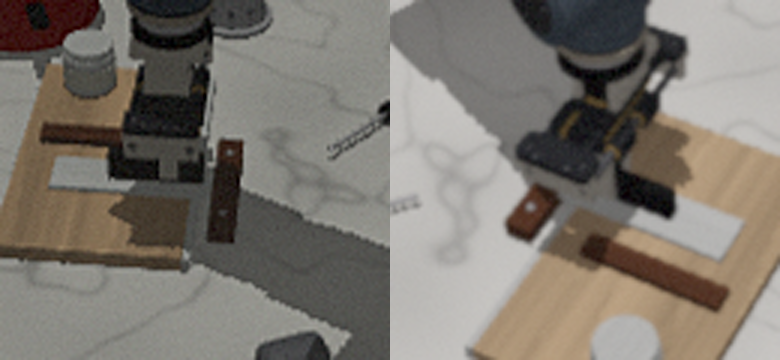

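The side crop (left) shows the blade lying over the board, the stock a clear gap in front of the trim (crop x≈210–240), and the batten at crop y≈132. I'll finish the set-down.

{"name": "drive_tool", "arguments": {"commands": [[[0, 0, 0, -0.7, 0], [0, 0, 0, -0.7, 0]]]}}

```text
clock: 14.75
ee_pos: [0.556, -0.119, 0.0305]
eef_rot: [180.0, -0.0, 7.8]
contact_force: [-2.4, 0.5, 5.6]
width: 0.15
finger_force: 6.0
```

{"name": "drive_tool", "arguments": {"commands": [[[0, 0, 0, -0.7, 0], [0, 0, 0, -0.7, 0]]]}}

```text
clock: 15.0
ee_pos: [0.5563, -0.119, 0.0301]
eef_rot: [180.0, -0.1, 7.8]
contact_force: [-2.6, 1.4, 8.7]
width: 0.149
finger_force: 6.0
```

```bash
python3 meas.py
```

```text
batten side slope deg -0.16 at0 -49.8 range 29.0 117.0 sd 0.16
blade left slope deg 0.15 at0 23.19 range 46.0 112.0 sd 0.17
blade right slope deg -0.12 at0 -24.99 range 45.0 112.0 sd 0.17
blade top z along [np.float64(21.3), np.float64(21.7), np.float64(22.1), np.float64(21.9), np.float64(22.6)]
front edge slope deg 5.56 at0 -9.7 range -154.0 79.0 sd 6.16
board top z 17.11789329773554 tc [ 556.3 -119.    30.1] F [-1.6  1.2  7. ] t 15.05
```

{"name": "drive_tool", "arguments": {"commands": [[[0, 0, 0, 1.3, 0], [0.24, 0, 0, 1.3, 0], [0.24, 0, 0, 1.3, 0], [0.24, 0, 0, 1.3, 0], [0, 0, 0, 1.3, 0], [0, 0, 0, 1.3, 0], [0, 0, 0, 1.3, 0], [0, 0, 0, 1.3, 0]]], "squeeze": 10}}

```text
clock: 16.25
ee_pos: [0.5558, -0.119, 0.0305]
eef_rot: [-180.0, 0.0, 7.8]
contact_force: [-0.7, 0.4, -1.1]
width: 0.149
finger_force: 10.0
```

```bash
python3 meas.py
```

```text
batten side slope deg -0.14 at0 -49.78 range 29.0 117.0 sd 0.21
blade left slope deg -0.14 at0 23.52 range 46.0 112.0 sd 0.18
blade right slope deg -0.29 at0 -24.7 range 45.0 112.0 sd 0.17
blade top z along [np.float64(20.2), np.float64(22.2), np.float64(21.8), np.float64(21.8), np.float64(22.1)]
front edge slope deg 5.5 at0 -9.97 range -155.0 79.0 sd 6.17
board top z 17.14396563346282 tc [ 555.8 -119.    30.5] F [ 0.4 -0.8 -0.9] t 16.3
```

{"name": "drive_tool", "arguments": {"commands": [[[0, 2, 0.3, 0, 0], [0, 4, 0.5, 0, 0], [0, 6, 0.8, 0, 0], [0, 8, 1, 0, 0], [0, 8, 1, 0, 0]]]}}

```text
clock: 17.12
ee_pos: [0.5642, -0.118, 0.0305]
eef_rot: [180.0, -0.0, 7.8]
contact_force: [-1.0, 0.5, -0.9]
width: 0.148
finger_force: 10.0
```

{"name": "drive_tool", "arguments": {"commands": [[[0, 1, 0.1, 0, 0], [0, 1, 0.1, 0, 0]]]}}

```text
clock: 17.38
ee_pos: [0.5649, -0.1179, 0.0305]
eef_rot: [-180.0, -0.0, 7.8]
contact_force: [-2.3, 0.6, 0.9]
width: 0.146
finger_force: 10.0
```

{"name": "drive_tool", "arguments": {"commands": [[[0, 1, 0.1, 0, 0], [0, 1, 0.1, 0, 0]]]}}

```text
clock: 17.62
ee_pos: [0.566, -0.1178, 0.0305]
eef_rot: [180.0, -0.0, 7.8]
contact_force: [-1.4, -0.6, 0.9]
width: 0.149
finger_force: 10.0
```

{"name": "drive_tool", "arguments": {"commands": [[[0, 1, 0.1, 0, 0], [0, 1, 0.1, 0, 0]]]}}

```text
clock: 17.88
ee_pos: [0.567, -0.1177, 0.0305]
eef_rot: [180.0, -0.0, 7.8]
contact_force: [-1.1, -0.3, 0.2]
width: 0.145
finger_force: 10.0
```

{"name": "drive_tool", "arguments": {"commands": [[[0, 0.7, 0.1, 0, 0], [0, 0.7, 0.1, 0, 0]]]}}

```text
clock: 18.12
ee_pos: [0.5677, -0.1176, 0.0305]
eef_rot: [180.0, -0.0, 7.8]
contact_force: [-1.9, 0.1, 0.3]
width: 0.149
finger_force: 10.0
```

{"name": "drive_tool", "arguments": {"commands": [[[0, 0.5, 0.1, 0, 0], [0, 0.5, 0.1, 0, 0]]]}}

```text
clock: 18.38
ee_pos: [0.5681, -0.1175, 0.0305]
eef_rot: [180.0, -0.0, 7.8]
contact_force: [-2.2, -0.5, -0.2]
width: 0.151
finger_force: 10.0
```

```bash
cat > drift.py <<'E'
from h import *
# board drift since the start, by matching small unoccluded patches around rear-left & rear-right corners and tin
X={"RL":[.711,.017,.018],"RR":[.752,-.30,.018],"tin":[.688,-.272,.073],"FL":[.512,.020,.017],"FR":[.553,-.30,.017]}
for n in("scene","side"):
    p=robot.read_camera(n); g=p["image"].mean(2).astype(np.float32); o=cv2.imread(f"pics/{n}0.png").astype(np.float32).mean(2)
    for k,x in X.items():
        c=proj(p,[x])[0]; cx,cy=c.round().astype(int); r=9
        if not(r+3<cx<557-r and r+3<cy<417-r): continue
        big=lambda im,r:cv2.resize(im[cy-r:cy+r+1,cx-r:cx+r+1],None,fx=8,fy=8,interpolation=cv2.INTER_CUBIC)
        m=cv2.matchTemplate(big(g,r+3),big(o,r),cv2.TM_CCOEFF_NORMED); _,v,_,l=cv2.minMaxLoc(m)
        d=np.array(l)/8-3; mm=(onz(p,[c+d],x[2])-onz(p,[c],x[2]))[0,:2]*1000
        print(n,k,"corr",round(float(v),2),"dpx",d,"mm",mm.round(1))
s=robot.sense(); print("F",np.round(s["contact_force"],1),"t",s["clock"])
p=robot.read_camera("side"); im=p["image"][130:215,225:310]; cv2.imwrite("pics/gap.png",cv2.cvtColor(cv2.resize(im,None,fx=7,fy=7,interpolation=cv2.INTER_CUBIC),cv2.COLOR_RGB2BGR))
E
python3 drift.py; python3 meas.py
```

```text
scene RL corr 1.0 dpx [0. 0.] mm [0. 0.]
scene RR corr 1.0 dpx [0. 0.] mm [0. 0.]
scene tin corr 0.99 dpx [0. 0.] mm [0. 0.]
scene FL corr 0.19 dpx [0.5 3. ] mm [ 8.6 -9.2]
scene FR corr 1.0 dpx [0. 0.] mm [0. 0.]
side RL corr 0.99 dpx [0. 0.] mm [0. 0.]
side RR corr 1.0 dpx [0. 0.] mm [0. 0.]
side tin corr 0.94 dpx [-0.375  0.125] mm [1. 1.]
side FL corr 0.8 dpx [-0.25   0.125] mm [0.6 0.7]
side FR corr 0.72 dpx [-3.  -1.5] mm [12.1 -6.3]
F [-2.  -0.7 -0.8] t 18.475Traceback (most recent call last):
  File "meas.py", line 12, in <module>
    bt=robot.silhouettes(w,"batten")[0]["region"]; bd=robot.silhouettes(w,"board")[0]["region"]; tr=robot.silhouettes(w,"trim")[0]["region"]; sq=robot.silhouettes(w,"square")[0]["region"]
                                                                                                    ~~~~~~~~~~~~~~~~~~~~~~~~~~~^^^
IndexError: list index out of range
```

View pics/gap.png

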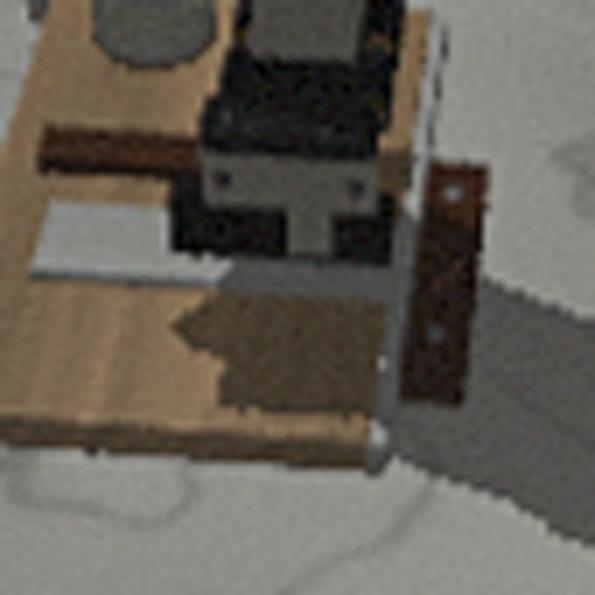

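The side crop shows the stock at (440,280) right beside the trim strip (≈ x 385–425), parallel to it. The unoccluded board corners haven't moved. I'll continue gently until the force rises.

{"name": "drive_tool", "arguments": {"commands": [[[0, 0.5, 0.1, 0, 0], [0, 0.5, 0.1, 0, 0]]]}}

```text
clock: 18.98
ee_pos: [0.5686, -0.1174, 0.0305]
eef_rot: [180.0, 0.0, 7.8]
contact_force: [-1.3, -0.7, -1.2]
width: 0.152
finger_force: 10.0
```

{"name": "drive_tool", "arguments": {"commands": [[[0, 0.5, 0.1, 0, 0], [0, 0.5, 0.1, 0, 0]]]}}

```text
clock: 19.23
ee_pos: [0.5691, -0.1173, 0.0305]
eef_rot: [180.0, -0.0, 7.8]
contact_force: [0.2, -0.6, -0.6]
width: 0.148
finger_force: 10.0
```

{"name": "drive_tool", "arguments": {"commands": [[[0, 0.5, 0.1, 0, 0], [0, 0.5, 0.1, 0, 0]]]}}

```text
clock: 19.48
ee_pos: [0.5694, -0.1172, 0.0305]
eef_rot: [-180.0, 0.0, 7.8]
contact_force: [-2.5, -1.8, -0.1]
width: 0.154
finger_force: 10.0
```

{"name": "drive_tool", "arguments": {"commands": [[[0, 0.4, 0.1, 0, 0], [0, 0.4, 0.1, 0, 0]]]}}

```text
clock: 19.73
ee_pos: [0.5694, -0.1172, 0.0305]
eef_rot: [-180.0, 0.1, 7.8]
contact_force: [-5.4, -1.1, 2.6]
width: 0.154
finger_force: 10.0
```

{"name": "drive_tool", "arguments": {"commands": [[[0, 0.4, 0, 0, 0], [0, 0.4, 0, 0, 0]]]}}

```text
clock: 19.98
ee_pos: [0.5695, -0.1172, 0.0305]
eef_rot: [-180.0, 0.1, 7.8]
contact_force: [-7.5, -0.4, 3.9]
width: 0.151
finger_force: 10.0
```

```bash
python3 drift.py
```

```text
scene RL corr 1.0 dpx [0. 0.] mm [0. 0.]
scene RR corr 1.0 dpx [0. 0.] mm [0. 0.]
scene tin corr 0.99 dpx [0. 0.] mm [0. 0.]
scene FL corr 0.19 dpx [1.25 3.  ] mm [10.4 -7.9]
scene FR corr 1.0 dpx [0. 0.] mm [0. 0.]
side RL corr 1.0 dpx [0. 0.] mm [0. 0.]
side RR corr 0.99 dpx [0. 0.] mm [0. 0.]
side tin corr 0.89 dpx [-0.5    0.125] mm [1.4 1.1]
side FL corr 0.78 dpx [-0.25   0.125] mm [0.6 0.7]
side FR corr 0.69 dpx [-3.   -1.25] mm [11.8 -4.8]
F [-7.8 -2.2  3.4] t 20.075
```

Contact with the front edge is made: the force rises while the TCP stops, and the board hasn't moved. I'll ease to a light press and slide along the edge.

{"name": "drive_tool", "arguments": {"commands": [[[0, -0.5, -0.1, 0, 0], [0, -0.3, -2, 0, 0], [0, 0, -4, 0, 0], [0, 0.3, -6, 0, 0], [0, 0.6, -8, 0, 0], [0, 0.6, -8, 0, 0]]]}}

```text
clock: 20.88
ee_pos: [0.5706, -0.1244, 0.0305]
eef_rot: [-179.9, 0.1, 7.8]
contact_force: [-5.1, 4.9, 4.1]
width: 0.153
finger_force: 10.0
```

```bash
sed -i 's/,"board")\[0\]\["region"\]; tr=.*"trim")\[0\]\["region"\]; sq/,"board")[0]["region"]; tr=bd; sq/' meas.py; python3 meas.py; python3 drift.py|grep -v F[LR]
```

```text
batten side slope deg -0.51 at0 -42.52 range 29.0 117.0 sd 0.2
blade left slope deg -0.01 at0 23.17 range 45.0 112.0 sd 0.16
blade right slope deg -0.21 at0 -25.06 range 45.0 112.0 sd 0.17
blade top z along [np.float64(22.1), np.float64(21.8), np.float64(23.0), np.float64(23.1), np.float64(21.0)]
front edge slope deg 5.45 at0 -10.07 range -155.0 79.0 sd 6.15
board top z 17.134187439159298 tc [ 570.6 -124.4   30.6] F [-4.1  5.1  4.5] t 20.925
scene RL corr 1.0 dpx [0. 0.] mm [0. 0.]
scene RR corr 1.0 dpx [0. 0.] mm [0. 0.]
scene tin corr 0.99 dpx [ 0.    -0.125] mm [-0.2  0.3]
side RL corr 0.99 dpx [0. 0.] mm [0. 0.]
side RR corr 0.99 dpx [0. 0.] mm [0. 0.]
side tin corr 0.93 dpx [-0.375  0.125] mm [1. 1.]
F [-4.5  5.2  3.6] t 21.175
```

{"name": "drive_tool", "arguments": {"commands": [[[0, -0.3, 0, 0.5, -0.1], [0, -0.1, -2, 0.5, -0.1], [0, 0.2, -4, 0.5, -0.1], [0, 0.5, -6, 0.5, -0.1], [0, 0.7, -8, 0.5, -0.1], [0, 1, -10, 0.5, -0.1], [0, 1.2, -12, 0.5, -0.1], [0, 1.2, -12, 0.5, -0.1]]]}}

```text
clock: 22.22
ee_pos: [0.5723, -0.1373, 0.0311]
eef_rot: [180.0, -0.0, 7.7]
contact_force: [-0.3, -0.6, -3.1]
width: 0.146
finger_force: 10.0
```

```bash
python3 meas.py; python3 drift.py|grep -v F[LR]
```

```text
batten side slope deg -0.22 at0 -30.5 range 29.0 117.0 sd 0.15
blade left slope deg 0.78 at0 21.93 range 46.0 112.0 sd 0.22
blade right slope deg -0.18 at0 -25.02 range 47.0 112.0 sd 0.19
blade top z along [np.float64(22.2), np.float64(23.9), np.float64(23.0), np.float64(22.9), np.float64(23.0)]
front edge slope deg 5.56 at0 -10.26 range -155.0 79.0 sd 6.14
board top z 17.12556149192285 tc [ 572.3 -137.3   31.1] F [-0.3 -0.5 -3.5] t 22.275
scene RL corr 1.0 dpx [0. 0.] mm [0. 0.]
scene RR corr 1.0 dpx [0. 0.] mm [0. 0.]
scene tin corr 0.99 dpx [ 0.    -0.125] mm [-0.2  0.3]
side RL corr 1.0 dpx [0. 0.] mm [0. 0.]
side RR corr 0.99 dpx [0. 0.] mm [0. 0.]
side tin corr 0.97 dpx [-0.125  0.   ] mm [0.4 0.1]
F [-0.6 -1.2 -3.3] t 22.525
```

{"name": "drive_tool", "arguments": {"commands": [[[0, 0.3, 0, -0.4, 0], [0, 0.3, 0, -0.4, 0]]]}}

```text
clock: 22.82
ee_pos: [0.5723, -0.1371, 0.0306]
eef_rot: [-180.0, 0.0, 7.7]
contact_force: [-1.5, -0.2, -1.9]
width: 0.145
finger_force: 10.0
```

{"name": "drive_tool", "arguments": {"commands": [[[0, 0.3, -1, 0, 0], [0, 0.5, -2, 0, 0], [0, 0.6, -3, 0, 0], [0, 0.6, -3, 0, 0]]]}}

```text
clock: 23.32
ee_pos: [0.5727, -0.1399, 0.0305]
eef_rot: [-180.0, 0.0, 7.7]
contact_force: [-4.0, 3.1, -0.4]
width: 0.149
finger_force: 10.0
```

{"name": "drive_tool", "arguments": {"commands": [[[0, 0, -1, 0, 0], [0, 0.1, -1.5, 0, 0], [0, 0.1, -1.5, 0, 0]]]}}

```text
clock: 23.7
ee_pos: [0.5729, -0.1415, 0.0305]
eef_rot: [-180.0, 0.0, 7.7]
contact_force: [-4.1, 2.2, -0.5]
width: 0.145
finger_force: 10.0
```

{"name": "drive_tool", "arguments": {"commands": [[[0, 0.1, -0.5, 0, 0], [0, 0.1, -0.5, 0, 0]]]}}

```text
clock: 23.95
ee_pos: [0.573, -0.142, 0.0305]
eef_rot: [-180.0, 0.0, 7.7]
contact_force: [-4.8, 3.4, -0.0]
width: 0.147
finger_force: 10.0
```

{"name": "drive_tool", "arguments": {"commands": [[[0, 0.1, -0.5, 0, 0], [0, 0.1, -0.5, 0, 0]]]}}

```text
clock: 24.2
ee_pos: [0.573, -0.1424, 0.0306]
eef_rot: [-180.0, 0.0, 7.7]
contact_force: [-4.7, 2.9, 0.4]
width: 0.15
finger_force: 10.0
```

{"name": "drive_tool", "arguments": {"commands": [[[0, 0, -0.5, 0, 0], [0, 0, -0.5, 0, 0]]]}}

```text
clock: 24.45
ee_pos: [0.5731, -0.143, 0.0305]
eef_rot: [-180.0, 0.0, 7.7]
contact_force: [-5.0, 2.9, -0.0]
width: 0.153
finger_force: 10.0
```

{"name": "drive_tool", "arguments": {"commands": [[[0, 0, -0.5, 0, 0], [0, 0, -0.5, 0, 0]]]}}

```text
clock: 24.7
ee_pos: [0.5732, -0.1436, 0.0305]
eef_rot: [-180.0, 0.0, 7.7]
contact_force: [-3.1, 2.2, -1.8]
width: 0.148
finger_force: 10.0
```

```bash
python3 meas.py; python3 drift.py|grep -v F[LR]; python3 -c "
from h import *
s=robot.sense();print(s['ft_torque'],s['ee_pos'])"
```

```text
batten side slope deg -0.2 at0 -24.93 range 29.0 117.0 sd 0.16
blade left slope deg 0.67 at0 22.06 range 46.0 112.0 sd 0.25
blade right slope deg -0.31 at0 -24.76 range 47.0 112.0 sd 0.19
blade top z along [np.float64(21.4), np.float64(23.7), np.float64(21.6), np.float64(22.4), np.float64(23.1)]
front edge slope deg 5.47 at0 -9.97 range -155.0 79.0 sd 6.11
board top z 17.13004696735418 tc [ 573.2 -143.6   30.6] F [-4.4  2.2 -1.6] t 24.75
scene RL corr 1.0 dpx [0. 0.] mm [0. 0.]
scene RR corr 1.0 dpx [0. 0.] mm [0. 0.]
scene tin corr 0.99 dpx [0. 0.] mm [0. 0.]
side RL corr 1.0 dpx [0. 0.] mm [0. 0.]
side RR corr 0.99 dpx [0. 0.] mm [0. 0.]
side tin corr 0.98 dpx [-0.125  0.   ] mm [0.4 0.1]
F [-4.2  1.4 -1.9] t 25.0
[0.44633138 0.79751489 0.01936468] [ 0.57319456 -0.14362669  0.03054172]
```

{"name": "drive_tool", "arguments": {"commands": [[[0, 0.1, -0.5, 0, 0], [0, 0.1, -0.5, 0, 0]]]}}

```text
clock: 25.3
ee_pos: [0.5732, -0.1437, 0.0305]
eef_rot: [-180.0, 0.0, 7.7]
contact_force: [-5.6, 5.3, 0.3]
width: 0.147
finger_force: 10.0
```

{"name": "drive_tool", "arguments": {"commands": [[[0, 0, -0.5, 0, 0], [0, 0, -0.5, 0, 0]]]}}

```text
clock: 25.55
ee_pos: [0.5732, -0.1439, 0.0306]
eef_rot: [-179.9, 0.0, 7.7]
contact_force: [-4.8, 6.7, -0.1]
width: 0.149
finger_force: 10.0
```

{"name": "drive_tool", "arguments": {"commands": [[[0, 0.1, -0.5, 0, 0], [0, 0.1, -0.5, 0, 0]]]}}

```text
clock: 25.8
ee_pos: [0.5734, -0.1444, 0.0306]
eef_rot: [-179.9, 0.0, 7.7]
contact_force: [-4.5, 6.6, -1.7]
width: 0.147
finger_force: 10.0
```

```bash
python3 meas.py; python3 drift.py|grep -v F[LR]; python3 -c "
from h import *
s=robot.sense();print(s['ft_torque'],s['ee_pos'])"
```

```text
batten side slope deg 0.01 at0 -24.93 range 29.0 117.0 sd 0.21
blade left slope deg 0.23 at0 23.2 range 45.0 112.0 sd 0.18
blade right slope deg -0.37 at0 -24.29 range 46.0 112.0 sd 0.29
blade top z along [np.float64(22.0), np.float64(21.5), np.float64(22.8), np.float64(22.8), np.float64(22.3)]
front edge slope deg 5.37 at0 -10.31 range -155.0 79.0 sd 6.19
board top z 17.144860443151597 tc [ 573.4 -144.4   30.6] F [-4.8  6.5 -0.9] t 25.85
scene RL corr 1.0 dpx [-0.125  0.125] mm [-0.  -0.6]
scene RR corr 1.0 dpx [0.    0.125] mm [ 0.2 -0.3]
scene tin corr 0.98 dpx [0.125 0.   ] mm [0.3 0.2]
side RL corr 0.99 dpx [0.125 0.   ] mm [-0.4 -0.1]
side RR corr 0.99 dpx [0. 0.] mm [0. 0.]
side tin corr 0.98 dpx [-0.125  0.   ] mm [0.4 0.1]
F [-3.9  7.2 -0.8] t 26.1
[1.3280069  0.70797157 0.04997904] [ 0.57343079 -0.14440024  0.03056387]
```

The blade is now against the batten. The board shifted by at most ~0.5 mm, so I'll relieve the load and release.

{"name": "drive_tool", "arguments": {"commands": [[[0, -0.2, 0.4, 0, 0], [0, -0.2, 0.4, 0, 0]]], "squeeze": 5}}

```text
clock: 26.4
ee_pos: [0.5735, -0.1444, 0.0306]
eef_rot: [-180.0, -0.0, 7.7]
contact_force: [-3.1, 4.9, -3.0]
width: 0.149
finger_force: 5.0
```

{"name": "drive_tool", "arguments": {"commands": [[[0.22, 0, 0, 0, 0], [0.22, 0, 0, 0, 0], [0.22, 0, 0, 0, 0], [0.22, 0, 0, 0, 0]]]}}

```text
clock: 26.9
ee_pos: [0.5736, -0.1449, 0.0308]
eef_rot: [180.0, -0.0, 7.7]
contact_force: [0.2, 0.7, -1.0]
width: 0.218
finger_force: 0.0
```

```bash
python3 meas.py; python3 drift.py
```

```text
batten side slope deg -0.05 at0 -24.44 range 29.0 117.0 sd 0.2
blade left slope deg 0.66 at0 22.98 range 50.0 112.0 sd 0.17
blade right slope deg 0.05 at0 -24.72 range 46.0 112.0 sd 0.19
blade top z along [np.float64(22.2), np.float64(22.2), np.float64(22.0), np.float64(23.4), np.float64(20.9)]
front edge slope deg 4.93 at0 -9.32 range -155.0 79.0 sd 6.31
board top z 17.143791662008052 tc [ 573.5 -144.8   30.7] F [-0.3  0.2 -0. ] t 26.95
scene RL corr 1.0 dpx [-0.125  0.125] mm [-0.  -0.6]
scene RR corr 1.0 dpx [0.    0.125] mm [ 0.2 -0.3]
scene tin corr 0.98 dpx [0.125 0.   ] mm [0.3 0.2]
scene FL corr 0.15 dpx [-2.625  2.125] mm [ -1.2 -11.6]
scene FR corr 1.0 dpx [0.125 0.25 ] mm [ 0.8 -0.4]
side RL corr 0.99 dpx [0.125 0.   ] mm [-0.4 -0.1]
side RR corr 0.99 dpx [0. 0.] mm [0. 0.]
side tin corr 0.98 dpx [-0.125  0.   ] mm [0.4 0.1]
side FL corr 0.93 dpx [0. 0.] mm [0. 0.]
side FR corr 0.63 dpx [-3. -3.] mm [ 14.1 -15.2]
F [ 0.6 -0.1  0.6] t 27.2
```

{"name": "drive_tool", "arguments": {"commands": [[[0.22, 0, 0, 5, 0], [0.22, 0, 0, 15, 0], [0.22, 0, 0, 35, 0], [0.22, 0, 0, 75, 0], [0.22, -20, 0, 120, 0], [0.22, -60, 0, 160, 0], [0.22, -95, 0, 180, 0], [0.22, -95, 0, 180, 0]]]}}

```text
clock: 28.25
ee_pos: [0.4777, -0.1449, 0.2136]
eef_rot: [179.9, -0.2, 7.7]
contact_force: [0.1, -0.9, -0.3]
width: 0.218
finger_force: 0.0
```

```bash
python3 drift.py; python3 - <<'E'
from h import *
w=robot.read_camera("wrist"); save("w9.png",w)
X=cloud(w)*1000; im=w["image"]
s=robot.sense(); print(s["ee_pos"],s["clock"])
for t in("square","stock_left","stock_right","blade_near","blade_far"):
    print(t,[(round(d["confidence"],2),np.round(d["location"],1).tolist()) for d in robot.spot_point(w,t)[:2]])
c=cv2.imread("pics/w9.png")[100:310,200:440]; cv2.imwrite("pics/w9c.png",cv2.resize(c,None,fx=2.8,fy=2.8,interpolation=cv2.INTER_CUBIC))
E
```

```text
scene RL corr 1.0 dpx [-0.125  0.125] mm [-0.  -0.6]
scene RR corr 1.0 dpx [0.    0.125] mm [ 0.2 -0.3]
scene tin corr 0.98 dpx [0.125 0.   ] mm [0.3 0.2]
scene FL corr 0.98 dpx [0.    0.125] mm [ 0.3 -0.4]
scene FR corr 0.99 dpx [0.125 0.25 ] mm [ 0.8 -0.4]
side RL corr 0.99 dpx [0.125 0.   ] mm [-0.4 -0.1]
side RR corr 0.99 dpx [0. 0.] mm [0. 0.]
side tin corr 0.99 dpx [0. 0.] mm [0. 0.]
side FL corr 0.98 dpx [ 0.125 -0.125] mm [-0.2 -0.6]
side FR corr 0.97 dpx [ 0.   -0.25] mm [ 0.3 -1.5]
F [ 0.  -0.3 -0.3] t 28.35
[ 0.47886552 -0.14465789  0.21043926] 28.45
square [(0.72, [283.3, 147.0])]
stock_left [(0.68, [225.7, 145.4])]
stock_right [(0.67, [351.2, 146.8]), (0.65, [306.2, 58.0])]
blade_near [(0.83, [311.0, 112.4])]
blade_far [(0.5, [19.2, 369.9])]
```

View pics/w9.png

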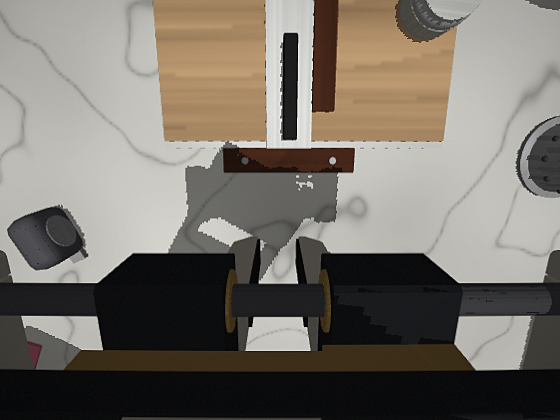

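The wrist view shows the stock at row 148 along the trim and the blade's right side at column 312 against the batten. One last enlarged look at the joints.

```bash
python3 - <<'E'
import cv2
c=cv2.imread("pics/w9.png")[50:180,200:380]; cv2.imwrite("pics/w9d.png",cv2.resize(c,None,fx=4.4,fy=4.4,interpolation=cv2.INTER_NEAREST))
E
```

```text
(no output)
```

View pics/w9d.png

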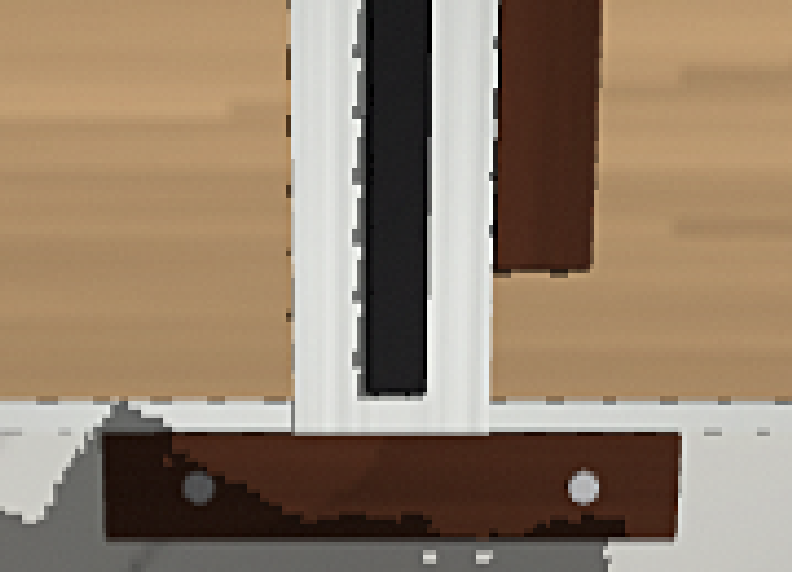

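The joints look closed: the stock edge and the trim's outer edge coincide at crop row ≈433 at both ends, and the blade's right side meets the batten with no board showing between them. Handing in.

```bash
python3 -c "
from rig import robot
print(robot.job_done())"
```

```text
the job is handed in; nothing more can be done
None
```

The T-square lies flat on the board, flush against the front edge and the batten and released; the board may have shifted about half a millimetre in the final press, nothing else was touched, and the job was handed in at about 28.5 s.

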